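Hang the tongs on the utensil dryer and hold its timer on the third notch

ROBOT

A 6-joint arm with a two-finger parallel gripper is mounted at the origin on the work surface. World frame = base frame: x ahead of the robot, y to its left, z up, the work surface at z = 0. Lengths are in mm, angles in rad, forces in N, time in s.
With the tool pointing down it reaches from about 250 to 725 mm from the base axis. Payload 9.7 kg.
Tool frame: the origin (TCP) lies at the very end of the fingers, on their centre line; the grasp point (between the pads) lies 19 mm behind it; z points along the fingers, y is the direction in which the jaws open and shut (so a half turn about z gives the same grasp; the last joint's range is limited). The gripper opens to 85 mm and grips with 20 to 120 N. Pads are 22 mm wide; open, the fingers measure 114 mm over their backs; the gripper's body (76 mm by 85 mm) begins 54 mm behind the grasp point. The pads swing forward as they close: fully open they stand 13 mm farther back than shut.
Start: joints at [1.294, 0.087, 0.176, 1.66, 0, 1.571], TCP at [150.301, 529.062, 231.284] pointing down, gripper open.
Joint ranges: [-3.13, 3.13], [-0.85, 1.81], [-1.15, 1.24], [-2.2, 2.28], [-1.44, 1.52], [-3.14, 3.14]. Speed limits (rad/s): [2.22, 2.22, 2.57, 3.14, 3.14, 3.14].

INTERFACE

Orientations are given as a unit quaternion [x, y, z, w].
In Python, from rig import env gives the robot as it stands.
- The arm moves only by the shell command python3 -m inch 'ROWS' [FORCE]. ROWS is JSON, a list of rows, each a list of 3 entries, a list of its own where there are three numbers: the shift along the tool's x, y, z in cm, then the turn, a rotation vector about the tool's x, y, z in degrees, then the finger opening in cm, from 0 to 8.54. In form: [[[tx, ty, tz], [wx, wy, wz], fingers], ...]. A call has exactly 8 rows; each row is the pose to reach, as a shift and turn from the pose measured when the call began, along the tool's axes at that moment; what a row does not reach only later rows make up. A row lasts 1/10 s, in which the tool goes at most 50 mm and 8.59 degrees, less where a joint would pass 70% of its speed; a pose out of reach is approached as far as the arm can. A call with a gripper value outside its range is refused whole. The fingers move at their own pace and stop on an object; FORCE is the grip in N (left out, the last holds). Time passes only in rows, so rows that repeat a pose let the fingers close, or fill a call up. It gives the time, the measured TCP pose, the force and the opening at its end, in the units of the state.
- env.observe(): the state, without advancing time (a new reading comes with each control period).
- env.snapshot(name): name is "scene" or "top" or "wrist"; returns a dict with "color" (420x560x3 uint8, red, green, blue), "fx", "fy", "cx", "cy" (pixels), "extrinsics" (4x4, takes a point from camera to world coordinates). Camera axes: x right, y up, looking along -z (the intrinsics and any distortion apply to the point x, -y, -z); pixel columns grow to the right and rows downward; lengths in mm; the calibration is good to about 2 mm. A picture is of the moment at which its call begins. There is no depth.
- env.sign_off(): hands the job in, once; it reports no verdict.
The state is a dict: "time_s": time; "joint_positions": joint angles; "qd": joint speeds; "joint_torque": joint torques, N m; "ee_pos": TCP position; "eef_rot": TCP orientation; "contact_force": force on the tool from outside, world axes, zero at the start; "torque": the same for the moment, N m; "gripper_width": opening from 0.0 (shut) to 1.0 (fully open).
Only numpy, scipy, OpenCV 4.12 (cv2) and the standard library are available. Lean on these libraries where they do the work, as an engineer would, in place of code of your own. Each camera call takes 0.05 s, during which the arm holds its last target. There are 200 camera calls.

TASK

Take the steel tongs out of the dish rack's cutlery cup, hang them astride the utensil dryer's horizontal drying bar, one leg on each side, and let go of them. Then turn the timer dial on top of the dryer clockwise past its first two notches to the third and last one and keep hold of it there: the worn timer springs back to off as soon as it is let go, so finish while still holding the dial on the third notch. Leave the jar and the crock lid standing near them where they are.

Things in the scene. Friction and masses are not known exactly. Their poses are not given: they have to be found in the camera images.
- tongs_mid (a point): Small steel serving tongs, rigid, 130 mm long, 70 g: an inverted U of flat strip 18 mm wide (own y), 3 mm thick. Point: centre line, half-way up. Own z: from tips to bend, up at the start and when hung; own x: the way the legs spread. Upper legs (from the bend down to 17 mm above the point) are parallel, 36 mm over the outsides, 30 mm between; below they spread to 63 mm at the tips.
- tongs_grip (a point): A good place to grip the tongs from above, across the outsides of the parallel legs (fingers closing along own x, 36 mm): 45 mm above the tongs' middle and 20 mm below the outside of the bend; axes as for the tongs' middle.
- cup_rim (a point): Slim grey plastic cutlery cup hung on the dish rack's rail that faces the robot, fixed to it; the tongs start standing in it, bend up, legs spread along its long side. Point: centre of the mouth, rim 107 mm above the work surface; inside 30 mm (own x) by 80 mm (own y), floor 69 mm below the rim. The bend stands 61 mm above the rim.
- rack: Folding steel wire dish rack (X-shaped ends), fixed, 220 mm deep (own x) by 260 mm wide (own y), top rails 114 mm high; origin at the centre of its underside on the work surface, own z up. Three small dishes stand in it, up to 175 mm high, 40 to 115 mm to own +y of the centre. The cup hangs at its -x side.
- drying_bar: Drying bar of the utensil dryer: fixed round horizontal steel bar, 10 mm thick, 202 mm long along own y, axis 190 mm above the work surface; origin mid-bar on the axis, own z up. The -y end is on a post, the +y end enters the dryer's tower. The tongs hung on it rest with the inside of the bend on the bar, their middle 57 mm below its axis, tips 27 mm above the drip tray's rim.
- dryer: Utensil dryer, fixed: white base with drip tray, 180 mm (own x) by 320 mm (own y), tray rim 41 mm high; at the own +y end a white fan tower, 160 by 105 mm, flat top 200 mm above the work surface, carrying the timer dial; origin at the centre of the underside. The drying bar runs along own y at x = 0, 190 mm up, from the tower to an end post.
- dial_grip (a point): Timer dial on the tower's top: black skirt 48 mm across, 7 mm high, on it a finger bar 46 mm long (own x), 13 mm wide, 28 mm high, top 35 mm above the tower. Point: on the upright turning axis, 23 mm above the tower's top, mid-height of the finger bar; own z up; turns with the dial. A white line at the bar's -x end points to dots on the tower: one large for off, rows of 1, 2, 3 for the notches.
- timer_dial (a joint): Dial angle, rad: 0 = off (start), grows turning clockwise seen from above. Notches at 0.40, 0.80, 1.20; the third ends the scale, a stop lies at 1.35. Once released it springs back to 0 from anywhere; return torque about 0.04 N m at 0, 0.07 at the third notch, and the notches add or take up to about 0.03 N m as it clicks over them.
- jar_mid (a point): Bystander: closed clear screw-top jar, 90 mm across, 140 mm high, loose; the point is half-way up on its axis.
- crock_lid_mid (a point): Bystander: round brown ceramic crock lid, 160 mm across, 50 mm high with its knob, loose, lying flat; the point is on its axis, 12 mm up.

How it is judged (in metres and radians):
On the way, in this order (a step that is already met when the one before it is completed fails the run):
1. the tongs hang astride the drying bar, let go of (z of tongs_mid in the frame of drying_bar between -0.068 and -0.048 m and x of tongs_mid in the frame of drying_bar between -0.02 and 0.02 m and y of tongs_mid in the frame of drying_bar between -0.095 and 0.095 m and angle between tongs_mid's own z axis and vertical below 0.3 rad and contact force between tongs and drying_bar above 0.2 N and contact force between the fingers and tongs below 0.1 N and linear speed of tongs below 0.05 m/s), for 0.3 s.
2. the fingers hold the dial on the third notch (value of joint timer_dial above 1.06 rad and contact force between the fingers and timer_dial above 0.5 N), for 0.5 s.
At the end, for the whole second after the job is handed in: Tongs at rest on the bar, upright within 0.3 rad, astride it: middle 48-68 mm below its axis, within 20 mm of it sideways and 95 mm of its middle lengthwise, carried by the bar, untouched by the fingers; fingers hold the dial above 1.06 rad (third notch) with over 0.5 N (all of step 1 and all of step 2); the arm keeps its last pose, push and grip.
It fails at once if the clear jar is moved by more than 30 mm (distance of jar_mid from where it was at the start of the episode above 0.03 m).
It fails at once if the crock lid is moved by more than 30 mm (distance of crock_lid_mid from where it was at the start of the episode above 0.03 m).
It also fails if it takes over 61 s, if anything falls off the work surface, if the arm or the gripper's body presses on something with over 40 N, if the wrist force passes 120 N, or if a joint passes its speed limit or range.

## Working session

There is one attempt and no reset: what is moved stays moved. The work goes in short steps, Python scripts to look and compute and a shell command to move; the robot and the scene stay as the last step left them, time stands still between calls to the robot, and variables do not carry over. Pictures are saved under pics/ and viewed, about 8 in all and at most 12, crops included, and the job is handed in when it is done.

```bash
ls; mkdir -p pics
python3 - <<'E'
from rig import env
import cv2,numpy as np,pickle
S={}
for n in("scene","top","wrist"):
    s=env.snapshot(n);S[n]=s;print(n,s["fx"],s["fy"],s["cx"],s["cy"],[k for k in s]);print(np.round(s["extrinsics"],3).tolist())
    cv2.imwrite(f"pics/{n}0.png",s["color"][:,:,::-1])
pickle.dump(S,open("s0.pkl","wb"))
print(env.observe())
E
```

```text
pics
scene 494.0010392618294 494.0010392618294 278.71769367663603 205.7477591652 ['color', 'fx', 'fy', 'cx', 'cy', 'extrinsics']
[[0.882, -0.271, 0.385, 870.911], [0.47, 0.532, -0.704, -799.21], [-0.014, 0.802, 0.597, 819.492], [0.0, 0.0, 0.0, 1.0]]
top 409.17732457734314 409.17732457734314 279.1474814063101 211.0982073821832 ['color', 'fx', 'fy', 'cx', 'cy', 'extrinsics']
[[0.01, 0.992, -0.127, 317.47], [-1.0, 0.009, -0.006, -20.437], [-0.005, 0.127, 0.992, 1182.683], [0.0, 0.0, 0.0, 1.0]]
wrist 376.67752410960935 376.67752410960935 284.24409250835214 211.33007578152498 ['color', 'fx', 'fy', 'cx', 'cy', 'extrinsics']
[[0.273, -0.913, -0.302, 71.773], [0.962, 0.259, 0.086, 552.004], [-0.0, -0.314, 0.949, 373.032], [0.0, 0.0, 0.0, 1.0]]
{'time_s': 0.15, 'joint_positions': array([1.29401205e+00, 8.73604455e-02, 1.75340856e-01, 1.65977105e+00,
       1.91754974e-05, 1.57083085e+00]), 'qd': array([ 0.00234592, -0.00425   ,  0.0035866 ,  0.00105932, -0.00202847,
       -0.00136264]), 'joint_torque': array([-2.32854891e-04, -5.20763326e+01,  4.65043187e+01,  1.39440634e-02,
        2.53717133e-06, -7.58074094e-06]), 'ee_pos': array([150.24826352, 528.92181126, 230.74390975]), 'eef_rot': array([ 1.37967892e-01,  9.90436577e-01, -4.91081209e-04, -7.80706406e-05]), 'contact_force': array([-0.05293549,  0.3154391 ,  0.34440651]), 'torque': array([ 0.02295705, -0.00710814, -0.02419597]), 'gripper_width': 1.000999511440493}
```

View pics/scene0.png

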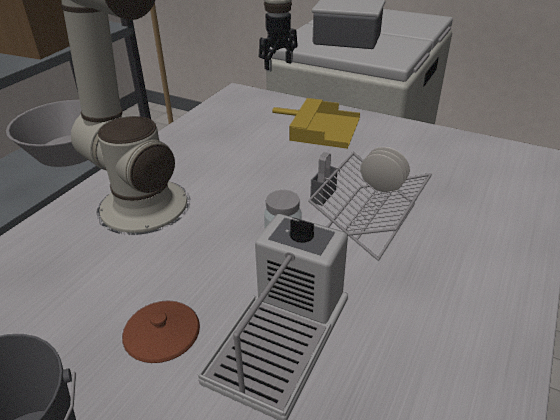

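View pics/top0.png

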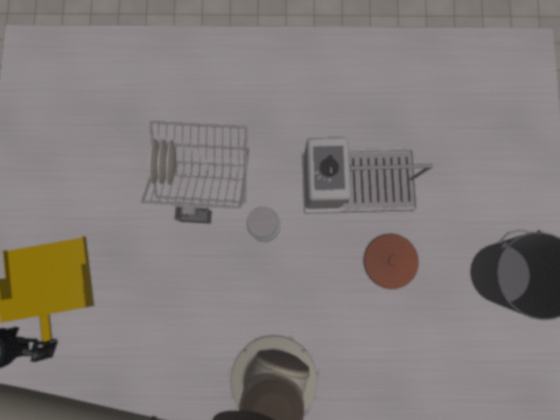

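The scene picture shows the cup and tongs at about (324,170), the dial at (302,230) and the bar running from (290,258) to (238,335). The top picture shows the cup at (193,214), the dial at (329,168) and the bar at about row 167, columns 350-430. I'll zoom in on these.

Run:
```python
import cv2,numpy as np,pickle
S=pickle.load(open("s0.pkl","rb"))
def crop(n,x,y,w,h,k):
    c=S[n]["color"][y:y+h,x:x+w,::-1]; c=cv2.convertScaleAbs(c,alpha=1.4,beta=10)
    return cv2.resize(c,(w*k,h*k),interpolation=cv2.INTER_CUBIC)
a=np.hstack([crop("top",165,190,60,50,6),crop("top",300,130,140,100,3)[:300]])
b=np.hstack([crop("scene",295,140,60,75,4),crop("scene",225,210,135,75,4)])
W=max(a.shape[1],b.shape[1])
p=lambda i:cv2.copyMakeBorder(i,0,0,0,W-i.shape[1],0)
m=np.vstack([p(a),p(b)]);print(m.shape);cv2.imwrite("pics/z0.png",m)
```

```text
(600, 780, 3)
```

View pics/z0.png

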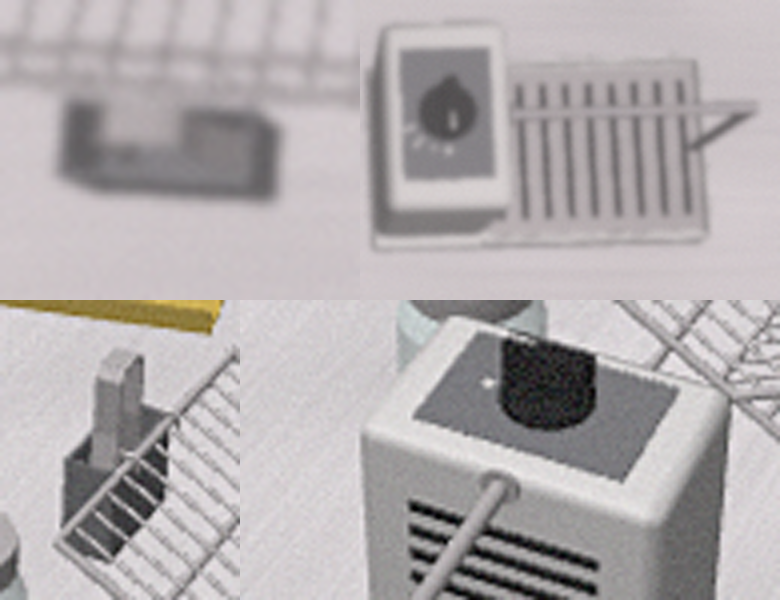

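The zoom shows the tongs' bend at top (189.2,210) and scene (325.2,155). In the top view the bar's ends are at (350.7,167.3) and (432.3,166) and the dial centre is near (329,166), with its off dot toward the robot. I'll cast rays for these.

```bash
cat > h.py <<'E'
import numpy as np,cv2
def ray(s,u,v):
    E=np.array(s["extrinsics"]);d=E[:3,:3]@np.array([(u-s["cx"])/s["fx"],-(v-s["cy"])/s["fy"],-1]);return E[:3,3],d/np.linalg.norm(d)
def onz(s,u,v,z):
    o,d=ray(s,u,v);return np.round(o+d*(z-o[2])/d[2],1)
def tri(a,b):
    A=np.zeros((3,3));y=np.zeros(3)
    for o,d in(a,b):
        P=np.eye(3)-np.outer(d,d);A+=P;y+=P@o
    p=np.linalg.solve(A,y);return np.round(p,1),[round(float(np.linalg.norm(np.cross(p-o,d))),1) for o,d in(a,b)]
def proj(s,p):
    E=np.array(s["extrinsics"]);c=E[:3,:3].T@(np.array(p)-E[:3,3]);return np.round([s["cx"]+s["fx"]*c[0]/-c[2],s["cy"]+s["fy"]*c[1]/c[2]],1)
E
python3 - <<'E'
import pickle;from h import *
S=pickle.load(open("s0.pkl","rb"));t,s=S["top"],S["scene"]
print("bend",onz(t,189.2,210,168),onz(s,325.2,155,168),tri(ray(t,189.2,210),ray(s,325.2,155)))
print("bar tower end",onz(t,350.7,167.3,190),onz(s,350.5-1,0,190), onz(s,225+(500-240)/4,210+185/4,190))
print("bar far end",onz(t,432.3,166,190),onz(s,238,335,190))
print("dial top ctr",onz(t,329,166,225),onz(s,302,226,235))
# tower top corners in top crop
for c in [(388,28),(508,25),(508,210),(385,212)]: print("tower",onz(t,300+(c[0]-360)/3,130+c[1]/3,200))
for c in [(70,100),(280,118),(275,195),(65,180)]: print("cup",onz(t,165+c[0]/6,190+c[1]/6,107))
for c in [(105,97),(185,100)]: print("bend edge",onz(t,165+c[0]/6,190+c[1]/6,168))
E
```

```text
bend [448.  210.8 168. ] [454.6 215.8 168. ] (array([451.5, 213. , 167.7]), [4.0, 4.0])
bar tower end [ 555.6 -190.8  190. ] [ -12.1 1564.8  190. ] [ 558.6 -186.7  190. ]
bar far end [ 560.6 -392.7  190. ] [ 568.8 -387.8  190. ]
dial top ctr [ 549.9 -132.9  225. ] [ 563.  -145.7  235. ]
tower [623.1 -87.6 200. ]
tower [ 626.5 -186.6  200. ]
tower [ 472.  -184.7  200. ]
tower [469.4 -85.2 200. ]
cup [464.5 258.4 107. ]
cup [457.3 165.  107. ]
cup [423.1 166.2 107. ]
cup [428.9 259.1 107. ]
bend edge [457.6 228.  168. ]
bend edge [456.6 194.5 168. ]
```

```bash
cat >> h.py <<'E'
from scipy.spatial.transform import Rotation as R
def rows(env,pos,yaw):
    """shift (cm) and turn (deg) in tool axes to reach pos with the tool down, jaw (tool y) at world yaw deg"""
    o=env.observe();q=R.from_quat(o["eef_rot"]);a=np.radians(yaw)
    T=R.from_matrix(np.array([[-np.sin(a),np.cos(a),0],[np.cos(a),np.sin(a),0],[0,0,-1.]]).T)
    print("t",round(o["time_s"],2),"pos",np.round(o["ee_pos"],1),"F",np.round(o["contact_force"],1),"w",round(o["gripper_width"],3))
    print("shift",np.round(q.inv().apply(np.array(pos)-o["ee_pos"])/10,2),"turn",np.round((q.inv()*T).as_rotvec(degrees=True),1))
E
python3 - <<'E'
from rig import env;from h import *
rows(env,[450,212,260],86)
E
```

```text
t 0.15 pos [150.2 528.9 230.7] F [-0.1  0.3  0.3] w 1.001
shift [-37.5 -22.3  -2.9] turn [ -0.1  -0.  -11.9]
```

```bash
python3 -m inch '[[[-4,-2.4,-1],[0,0,-2],8.5],[[-8,-4.8,-2],[0,0,-4],8.5],[[-12,-7.2,-2.9],[0,0,-6],8.5],[[-16,-9.6,-2.9],[0,0,-8],8.5],[[-20,-12,-2.9],[0,0,-10],8.5],[[-24,-14.3,-2.9],[0,0,-11.9],8.5],[[-28,-16.7,-2.9],[0,0,-11.9],8.5],[[-32,-19,-2.9],[0,0,-11.9],8.5]]'
python3 - <<'E'
from rig import env;from h import *
rows(env,[450,212,260],86)
E
```

```text
time_s: 0.95
ee_pos: [407.1, 257.0, 259.9]
eef_rot: [0.035, 0.999, -0.0, -0.0]
contact_force: [0.6, 0.5, 0.9]
gripper_width: 0.998
t 0.95 pos [407.1 257.  259.9] F [0.6 0.5 0.9] w 0.998
shift [-4.59 -4.19 -0.  ] turn [-0.1 -0.   0. ]
```

```bash
python3 -m inch '[[[-2.3,-2.1,0],[0,0,0],8.5],[[-4.6,-4.2,0],[0,0,0],8.5],[[-4.6,-4.2,0],[0,0,0],8.5],[[-4.6,-4.2,0],[0,0,0],8.5],[[-4.6,-4.2,0],[0,0,0],8.5],[[-4.6,-4.2,0],[0,0,0],8.5],[[-4.6,-4.2,0],[0,0,0],8.5],[[-4.6,-4.2,0],[0,0,0],8.5]]'
python3 - <<'E'
from rig import env;from h import *
import pickle
s=env.snapshot("wrist");pickle.dump(s,open("w1.pkl","wb"))
print(np.round(s["extrinsics"],2).tolist(), env.observe()["ee_pos"])
for y in(195,213,231): print(proj(s,[451.5,y,168]))
cv2.imwrite("pics/w1.png",s["color"][:,:,::-1])
E
```

```text
time_s: 1.75
ee_pos: [449.8, 212.4, 260.1]
eef_rot: [0.034, 0.999, -0.0, 0.0]
contact_force: [0.8, -0.5, -0.0]
gripper_width: 0.996
[[0.07, -0.95, -0.31, 368.35], [1.0, 0.06, 0.02, 218.98], [0.0, -0.31, 0.95, 402.44], [0.0, 0.0, 0.0, 1.0]] [449.82149578 212.32563087 260.08119337]
[256.5 221.4]
[283.7 219.7]
[310.9 217.9]
```

View pics/w1.png

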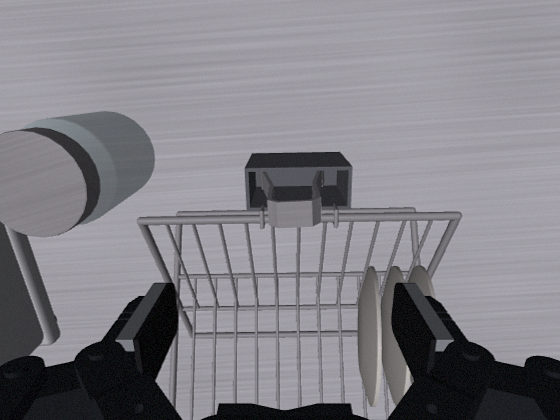

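The wrist picture shows the bend's top face spanning about (266-321, 200-226), centre (293,213), with its long side parallel to the rail, about 1° off the jaw line.

Run:
```python
from rig import env;from h import *
import pickle
s=pickle.load(open("w1.pkl","rb"))
c=onz(s,293,213,168);print(c,[onz(s,u,v,168) for u,v in[(266,213),(321,213),(293,200),(293,226)]])
rows(env,[c[0],c[1],129],87)
```

```text
[447.3 219.4 168. ] [array([446.1, 201.7, 168. ]), array([448.5, 237.8, 168. ]), array([438.4, 220. , 168. ]), array([456.4, 218.9, 168. ])]
t 1.8 pos [449.8 212.3 260.1] F [-0.5  0.2 -0.5] w 0.991
shift [ 0.3   0.7  13.11] turn [-0.   0.  -0.9]
```

```bash
python3 -m inch '[[[0.3,0.7,2],[0,0,-0.9],8.5],[[0.3,0.7,4],[0,0,-0.9],8.5],[[0.3,0.7,6],[0,0,-0.9],8.5],[[0.3,0.7,8],[0,0,-0.9],8.5],[[0.3,0.7,10],[0,0,-0.9],8.5],[[0.3,0.7,12],[0,0,-0.9],8.5],[[0.3,0.7,13.1],[0,0,-0.9],8.5],[[0.3,0.7,13.1],[0,0,-0.9],8.5]]'
python3 -m inch '[[[0,0,0],[0,0,0],3],[[0,0,0],[0,0,0],3],[[0,0,0],[0,0,0],3],[[0,0,0],[0,0,0],3],[[0,0,0],[0,0,0],3],[[0,0,0],[0,0,0],3],[[0,0,0],[0,0,0],3],[[0,0,0],[0,0,0],3]]' 30
python3 - <<'E'
from rig import env;from h import *
rows(env,[447.3,219.4,300],87)
E
```

```text
time_s: 2.6
ee_pos: [446.6, 219.2, 127.7]
eef_rot: [0.026, 1.0, -0.001, -0.001]
contact_force: [-0.5, 0.2, -0.2]
gripper_width: 0.994
time_s: 3.4
ee_pos: [446.9, 219.3, 128.6]
eef_rot: [0.026, 1.0, -0.001, -0.0]
contact_force: [-0.3, -1.2, 6.3]
gripper_width: 0.418
t 3.4 pos [446.9 219.3 128.6] F [-0.3 -1.2  6.3] w 0.418
shift [-2.000e-02 -1.000e-02 -1.714e+01] turn [-0.1 -0.   0. ]
```

```bash
python3 -m inch '[[[0,0,-1],[0,0,0],3],[[0,0,-3],[0,0,0],3],[[0,0,-5.5],[0,0,0],3],[[0,0,-8],[0,0,0],3],[[0,0,-11],[0,0,0],3],[[0,0,-14],[0,0,0],3],[[0,0,-17],[0,0,0],3],[[0,0,-19],[0,0,0],3]]' 60
python3 - <<'E'
from rig import env;from h import *
import pickle
s=env.snapshot("wrist");t=env.snapshot("scene")
cv2.imwrite("pics/w2.png",cv2.resize(np.hstack([s["color"],t["color"]])[:,:,::-1],(800,300)))
rows(env,[500,60,318],40)
rows(env,[563,-300,318],2)
E
```

```text
time_s: 4.2
ee_pos: [447.0, 219.6, 321.1]
eef_rot: [0.026, 1.0, -0.0, 0.0]
contact_force: [0.2, 0.3, -0.7]
gripper_width: 0.409
t 4.3 pos [447.6 219.8 321.5] F [ 0.4  0.3 -1.6] w 0.414
shift [ -6.07 -15.68   0.36] turn [ 0.1  0.1 47. ]
t 4.3 pos [447.6 219.8 321.5] F [ 0.4  0.3 -1.6] w 0.414
shift [-14.25 -51.3    0.36] turn [ 0.2  0.1 85. ]
```

View pics/w2.png

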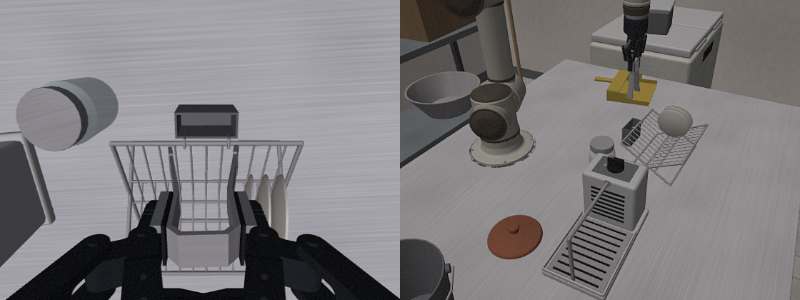

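The tongs are out of the cup and held square between the fingers. Next I carry them high, past the dial, turning as I go.

```bash
python3 -m inch '[[[-1,-4,-2],[0,0,6],3],[[-2,-8,-4],[0,0,13],3],[[-3,-12.5,-5],[0,0,20],3],[[-4,-17,-5],[0,0,27],3],[[-5,-21.5,-5],[0,0,34],3],[[-6,-26,-5],[0,0,41],3],[[-7,-30,-5],[0,0,48],3],[[-8,-34,-5],[0,0,55],3]]'
python3 - <<'E'
from rig import env;from h import *
rows(env,[563,-300,365],2)
E
```

```text
time_s: 5.1
ee_pos: [509.3, -125.8, 370.6]
eef_rot: [0.487, 0.873, 0.001, 0.0]
contact_force: [1.0, 1.0, -0.7]
gripper_width: 0.41
t 5.1 pos [ 509.3 -125.8  370.6] F [ 1.   1.  -0.7] w 0.41
shift [-17.64  -4.59   0.55] turn [ 0.1 -0.  29.7]
```

```bash
python3 -m inch '[[[-3.5,-0.9,0],[0,0,6],3],[[-7,-1.8,0],[0,0,12],3],[[-10.5,-2.7,0.2],[0,0,18],3],[[-14,-3.6,0.4],[0,0,24],3],[[-17.6,-4.6,0.5],[0,0,29.7],3],[[-17.6,-4.6,0.5],[0,0,29.7],3],[[-17.6,-4.6,0.5],[0,0,29.7],3],[[-17.6,-4.6,0.5],[0,0,29.7],3]]'
python3 - <<'E'
from rig import env;from h import *
import pickle
S={n:env.snapshot(n) for n in("wrist","top","scene")};pickle.dump(S,open("s3.pkl","wb"))
w=S["wrist"]
for y in(-390,-350,-300,-250,-200): print(y,proj(w,[563,y,190]))
cv2.imwrite("pics/w3.png",w["color"][:,:,::-1])
rows(env,[563,-300,159],2)
E
```

```text
time_s: 5.9
ee_pos: [562.5, -299.1, 365.6]
eef_rot: [0.694, 0.72, 0.001, 0.0]
contact_force: [0.7, -0.1, -0.7]
gripper_width: 0.409
-390 [281.8 279.7]
-350 [283.3 240.5]
-300 [285.4 187.4]
-250 [287.6 128.9]
-200 [290.1  64.3]
t 6.05 pos [ 562.4 -298.7  366.6] F [ 0.  -0.3  0.1] w 0.414
shift [-1.400e-01 -1.000e-02  2.076e+01] turn [ 0.2 -0.   0.1]
```

View pics/w3.png

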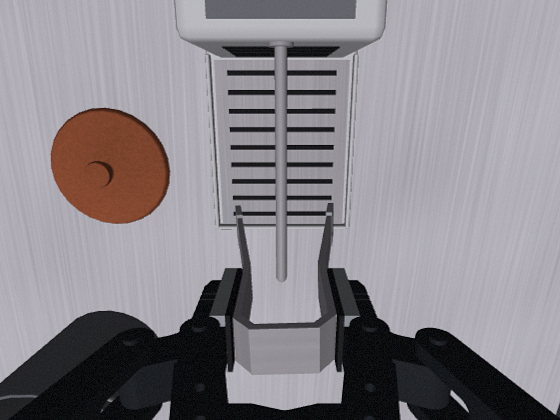

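The wrist picture shows the bar from (280.5,45) to (281,280) and the tongs' bend at columns 234-335, centred near 284.

Run:
```python
from rig import env;from h import *
import pickle
w=pickle.load(open("s3.pkl","rb"))["wrist"]
a=onz(w,280.7,60,190);b=onz(w,281,275,190);print(a,b,np.degrees(np.arctan2(-(a-b)[0],(a-b)[1])))
x=b[0]+(a-b)[0]*(-299-b[1])/(a-b)[1]
rows(env,[x,-299,159],2)
print(x)
```

```text
[ 555.5 -197.1  190. ] [ 562.  -385.1  190. ] 1.9801823189659584
t 6.05 pos [ 562.4 -298.7  366.6] F [ 0.  -0.3  0.1] w 0.414
shift [-0.03 -0.4  20.76] turn [ 0.2 -0.   0.1]
559.0231382978724
```

```bash
python3 -m inch '[[[0,-0.4,1],[0,0,0],3],[[0,-0.4,4],[0,0,0],3],[[0,-0.4,7.5],[0,0,0],3],[[0,-0.4,11],[0,0,0],3],[[0,-0.4,14.5],[0,0,0],3],[[0,-0.4,18],[0,0,0],3],[[0,-0.4,20.2],[0,0,0],3],[[0,-0.4,20.2],[0,0,0],3]]'
python3 - <<'E'
from rig import env;from h import *
rows(env,[559,-299,158.5],2)
E
```

```text
time_s: 6.85
ee_pos: [557.6, -297.2, 161.7]
eef_rot: [0.694, 0.72, 0.001, -0.001]
contact_force: [-0.2, 0.1, -0.1]
gripper_width: 0.413
t 6.85 pos [ 557.6 -297.2  161.7] F [-0.2  0.1 -0.1] w 0.413
shift [-0.18  0.13  0.32] turn [-0.1 -0.2  0.1]
```

```bash
python3 -m inch '[[[0,0.1,0.1],[0,0,0],3],[[0,0.1,0.2],[0,0,0],3],[[0,0.1,0.3],[0,0,0],3],[[0,0.1,0.35],[0,0,0],3],[[0,0.1,0.4],[0,0,0],3],[[0,0.1,0.4],[0,0,0],3],[[0,0.1,0.4],[0,0,0],3],[[0,0.1,0.4],[0,0,0],3]]'
python3 - <<'E'
from rig import env;from h import *
rows(env,[559,-299,158.5],2)
s=env.snapshot("scene");t=env.snapshot("wrist")
cv2.imwrite("pics/w4.png",np.hstack([cv2.resize(s["color"][200:420,170:370],(400,440)),cv2.resize(t["color"][:,80:480],(400,420)).repeat(1,0)[:440] if 0 else cv2.copyMakeBorder(t["color"][:,80:480],0,20,0,0,0)])[:,:,::-1])
E
```

```text
time_s: 7.65
ee_pos: [558.9, -297.4, 158.5]
eef_rot: [0.694, 0.72, 0.001, -0.001]
contact_force: [0.3, 1.0, 5.5]
gripper_width: 0.413
t 7.65 pos [ 558.9 -297.4  158.5] F [0.3 1.  5.5] w 0.413
shift [-0.16  0.01 -0.  ] turn [ 0.  -0.1  0.1]
```

View pics/w4.png

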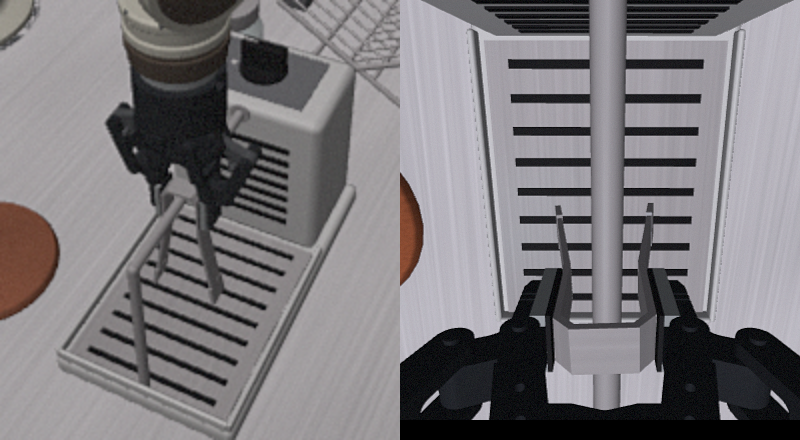

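The tongs straddle the bar, which lies mid-way between the legs, and it pushes up with 5.5 N. Releasing.

```bash
python3 -m inch '[[[0,0,0],[0,0,0],3.8],[[0,0,0],[0,0,0],4.2],[[0,0,0],[0,0,0],4.8],[[0,0,0],[0,0,0],5.5],[[0,0,0],[0,0,0],6.2],[[0,0,0],[0,0,0],6.8],[[0,0,0],[0,0,0],6.8],[[0,0,0],[0,0,0],6.8]]' 20
python3 -m inch '[[[0,0,-0.5],[0,0,0],6.8],[[0,0,-1.5],[0,0,0],6.8],[[0,0,-3],[0,0,0],6.8],[[0,0,-5],[0,0,0],6.8],[[0,0,-7.5],[0,0,0],6.8],[[0,0,-10],[0,0,0],6.8],[[0,0,-13],[0,0,0],6.8],[[0,0,-16],[0,0,0],6.8]]'
python3 - <<'E'
from rig import env;from h import *
import pickle
s=env.snapshot("scene");t=env.snapshot("wrist");pickle.dump((s,t),open("s5.pkl","wb"))
cv2.imwrite("pics/w5.png",np.hstack([cv2.resize(s["color"][200:420,170:370],(400,440)),cv2.copyMakeBorder(t["color"][:,80:480],0,20,0,0,0)])[:,:,::-1])
rows(env,[553,-137,320],91.9)
E
```

```text
time_s: 8.55
ee_pos: [558.9, -297.3, 158.5]
eef_rot: [0.694, 0.72, 0.001, -0.001]
contact_force: [-0.4, 0.0, -0.3]
gripper_width: 0.794
time_s: 9.35
ee_pos: [558.6, -297.5, 320.7]
eef_rot: [0.694, 0.72, 0.001, -0.0]
contact_force: [0.8, -0.5, 1.0]
gripper_width: 0.798
t 9.45 pos [ 559.3 -297.9  323.9] F [0.4 0.1 0.7] w 0.795
shift [16.1  -0.03  0.37] turn [  0.2   0.4 -89.8]
```

View pics/w5.png

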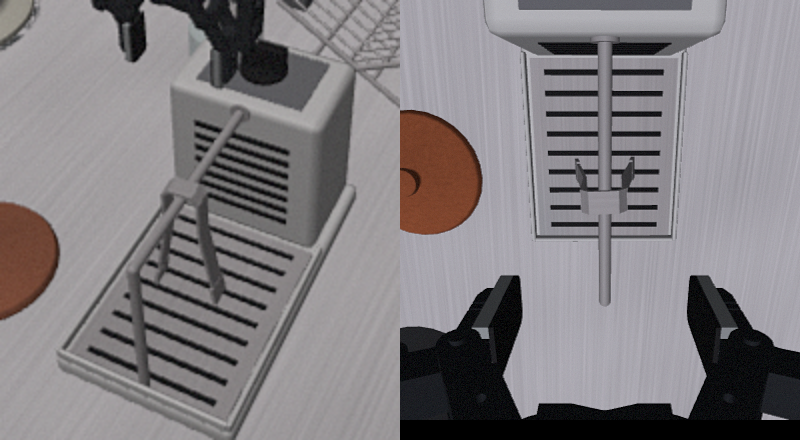

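The tongs hang upright on the bar, and the fingers are clear of them. Now to the dial.

```bash
python3 -m inch '[[[2,0,0],[0,0,-7],6.8],[[4,0,0],[0,0,-14],6.8],[[6,0,0],[0,0,-21],6.8],[[8,0,0],[0,0,-28],6.8],[[10,0,0],[0,0,-35],6.8],[[12,0,0],[0,0,-42],6.8],[[14,0,0],[0,0,-49],6.8],[[16,0,0],[0,0,-56],6.8]]'
python3 - <<'E'
from rig import env;from h import *
rows(env,[553,-137,320],91.9)
E
```

```text
time_s: 10.25
ee_pos: [553.1, -137.2, 323.9]
eef_rot: [0.272, 0.962, 0.0, 0.003]
contact_force: [-0.5, -0.1, 0.9]
gripper_width: 0.8
t 10.25 pos [ 553.1 -137.2  323.9] F [-0.5 -0.1  0.9] w 0.8
shift [0.02 0.01 0.39] turn [  0.    0.4 -33.5]
```

```bash
python3 -m inch '[[[0,0,0],[0,0,-7],6.8],[[0,0,0],[0,0,-14],6.8],[[0,0,0],[0,0,-21],6.8],[[0,0,0],[0,0.2,-28],6.8],[[0,0,0],[0,0.4,-33.5],6.8],[[0,0,0],[0,0.4,-33.5],6.8],[[0,0,0],[0,0.4,-33.5],6.8],[[0,0,0],[0,0.4,-33.5],6.8]]'
python3 - <<'E'
from rig import env;from h import *
import pickle
s=env.snapshot("wrist");pickle.dump(s,open("s6.pkl","wb"))
c=cv2.convertScaleAbs(s["color"][110:320,145:425],alpha=1.6,beta=15)
cv2.imwrite("pics/w6.png",cv2.resize(c,(784,588),interpolation=cv2.INTER_CUBIC)[:,:,::-1])
print(proj(s,[553,-137,235]))
rows(env,[553,-137,320],91.9)
E
```

```text
time_s: 11.05
ee_pos: [553.0, -137.2, 324.1]
eef_rot: [-0.016, 1.0, 0.0, 0.0]
contact_force: [-0.4, -0.1, -0.8]
gripper_width: 0.793
[282.6 218.5]
t 11.1 pos [ 553.  -137.2  324. ] F [ 0.7 -0.4  0.2] w 0.796
shift [0.   0.02 0.4 ] turn [ 0.   0.  -0.1]
```

View pics/w6.png

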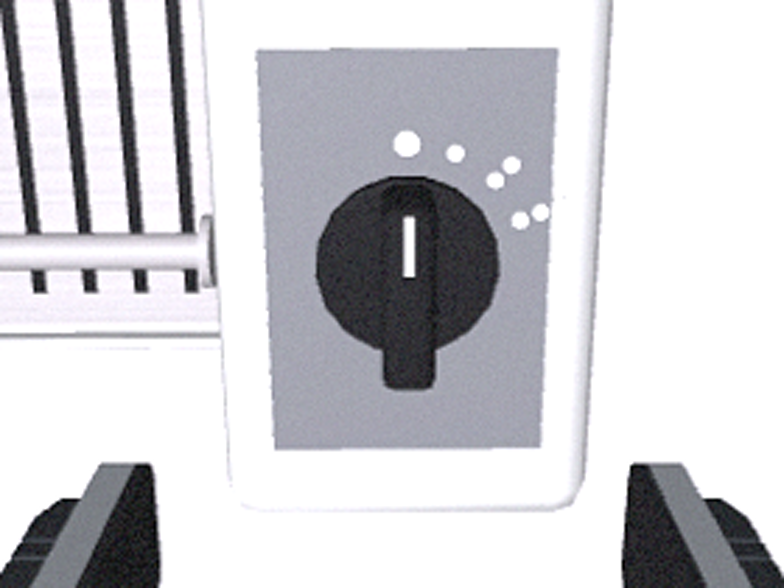

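The crop shows the dial's skirt centred at (407,265). The finger bar's top face runs from about (410,212) to (410,388), the white line is at the upper end toward the off dot, and the bar is parallel to the tool x axis.

Run:
```python
from rig import env;from h import *
import pickle
s=pickle.load(open("s6.pkl","rb"))
f=lambda u,v,z:onz(s,145+u/2.8,110+v/2.8,z)
print("skirt",f(407,265,207),f(317,265,207),f(498,265,207))
print("bar ends",f(410,212,235),f(410,388,235),f(384,385,235),f(436,385,235))
print("tower sides at dial",f(218,265,198),f(597,265,198))
c=f(407,265,207)
rows(env,[c[0],c[1],211],91.5)
```

```text
skirt [ 552.1 -131.5  207. ] [ 552.8 -154.7  207. ] [ 551.4 -108.1  207. ]
bar ends [ 530.8 -132.1  235. ] [ 574.1 -130.4  235. ] [ 573.6 -136.7  235. ] [ 573.2 -124.3  235. ]
tower sides at dial [ 556.5 -181.6  198. ] [553.3 -80.6 198. ]
t 11.1 pos [ 553.  -137.2  324. ] F [ 0.7 -0.4  0.2] w 0.796
shift [ 0.08  0.57 11.3 ] turn [0.  0.  0.3]
```

```bash
python3 -m inch '[[[0.1,0.6,2],[0,0,0],6.8],[[0.1,0.6,4],[0,0,0],6.8],[[0.1,0.6,6],[0,0,0],6],[[0.1,0.6,8],[0,0,0],5],[[0.1,0.6,10],[0,0,0],5],[[0.1,0.6,11],[0,0,0],5],[[0.1,0.6,11.2],[0,0,0],5],[[0.1,0.6,11.2],[0,0,0],5]]'
python3 -m inch '[[[0,0,0],[0,0,0],4],[[0,0,0],[0,0,0],3],[[0,0,0],[0,0,0],2],[[0,0,0],[0,0,0],0.8],[[0,0,0],[0,0,0],0.8],[[0,0,0],[0,0,0],0.8],[[0,0,0],[0,0,0],0.8],[[0,0,0],[0,0,0],0.8]]' 40
python3 - <<'E'
from rig import env;from h import *
rows(env,[552.2,-131.4,211],92-72)
o=env.observe();print(o["joint_positions"],o["torque"])
E
```

```text
time_s: 11.9
ee_pos: [551.9, -131.2, 212.5]
eef_rot: [-0.016, 1.0, 0.0, 0.0]
contact_force: [-0.4, -0.4, 0.8]
gripper_width: 0.584
time_s: 12.7
ee_pos: [552.1, -132.7, 213.3]
eef_rot: [-0.015, 1.0, -0.001, 0.001]
contact_force: [-0.6, -9.0, 2.0]
gripper_width: 0.14
t 12.7 pos [ 552.1 -132.7  213.3] F [-0.6 -9.   2. ] w 0.14
shift [-0.01  0.13  0.23] turn [-0.1  0.2 71.7]
[-0.23469842  0.12152445  0.17855372  1.62540616 -0.0023054  -0.26503985] [-1.42673796e+00  1.02115995e-01 -1.29046644e-03]
```

Gripped, opening about 12 mm on a 13 mm bar. Turning clockwise, which is + about tool z.

```bash
python3 -m inch '[[[0,0,0.1],[0,0,3],0.8],[[0,0,0.2],[0,0,8],0.8],[[0,0,0.2],[0,0,14],0.8],[[0,0,0.2],[0,0,20],0.8],[[0,0,0.2],[0,0,26],0.8],[[0,0,0.2],[0,0,32],0.8],[[0,0,0.2],[0,0,37],0.8],[[0,0,0.2],[0,0,40],0.8]]' 50
python3 - <<'E'
from rig import env;from h import *
rows(env,[552.2,-131.9,211],92-72)
print(env.observe()["torque"])
E
```

```text
time_s: 13.5
ee_pos: [552.6, -132.0, 213.3]
eef_rot: [0.329, 0.944, -0.0, 0.003]
contact_force: [-1.3, 4.6, 9.9]
gripper_width: 0.141
t 13.5 pos [ 552.6 -132.   213.3] F [-1.3  4.6  9.9] w 0.141
shift [ 0.04 -0.02  0.23] turn [ 0.2  0.2 31.6]
[1.09340131 0.26537987 0.10850244]
```

```bash
python3 -m inch '[[[0,0,0],[0,0,5],0.8],[[0,0,0],[0,0,10],0.8],[[0,0,0],[0,0,15],0.8],[[0,0,0],[0,0,20],0.8],[[0,0,0],[0,0,25],0.8],[[0,0,0],[0,0,29],0.8],[[0,0,0],[0,0,31.5],0.8],[[0,0,0],[0,0,31.5],0.8]]'
python3 - <<'E'
from rig import env;from h import *
rows(env,[552.2,-131.9,213],92-72)
print(env.observe()["torque"])
import pickle
s=env.snapshot("wrist");t=env.snapshot("scene")
a=cv2.convertScaleAbs(s["color"][100:400,80:480],alpha=1.5,beta=15)
b=cv2.convertScaleAbs(cv2.resize(t["color"][200:420,170:370],(400,440)),alpha=1.3)
cv2.imwrite("pics/w7.png",np.hstack([cv2.copyMakeBorder(a,0,140,0,0,0),b])[:,:,::-1])
E
```

```text
time_s: 14.3
ee_pos: [553.2, -131.5, 213.4]
eef_rot: [0.573, 0.82, 0.001, 0.003]
contact_force: [4.7, 2.3, -1.1]
gripper_width: 0.142
t 14.3 pos [ 553.2 -131.5  213.4] F [ 4.7  2.3 -1.1] w 0.142
shift [ 0.   -0.11  0.04] turn [0.3 0.2 0.1]
[ 0.67666976 -0.91680572  0.11513754]
```

View pics/w7.png

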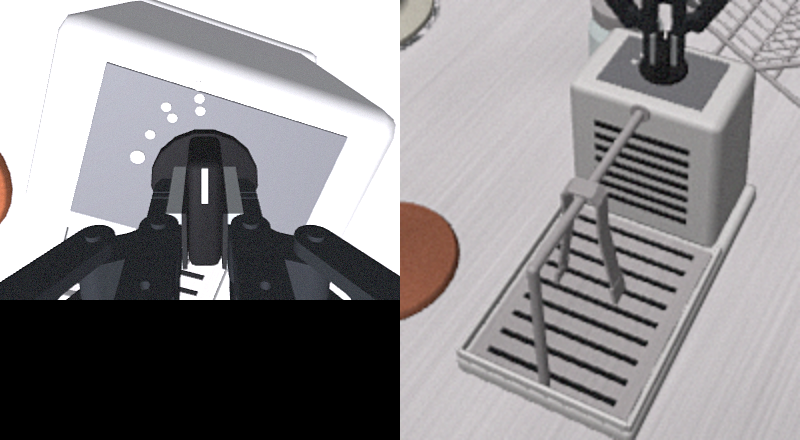

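The dial's bar lies in line with the fingers, turned about 72° (1.25 rad), and its line points at the three-dot row. The tongs still hang on the bar. I'll hold for a moment, then hand in.

```bash
python3 -m inch '[[[0,0,0],[0,0,0.3],0.8],[[0,0,0],[0,0,0.3],0.8],[[0,0,0],[0,0,0.3],0.8],[[0,0,0],[0,0,0.3],0.8],[[0,0,0],[0,0,0.3],0.8],[[0,0,0],[0,0,0.3],0.8],[[0,0,0],[0,0,0.3],0.8],[[0,0,0],[0,0,0.3],0.8]]'
python3 - <<'E'
from rig import env;from h import *
rows(env,[552.2,-131.9,213],20)
print(env.observe()["torque"]);print(env.sign_off())
E
```

```text
time_s: 15.2
ee_pos: [553.3, -131.5, 213.4]
eef_rot: [0.574, 0.819, 0.001, 0.003]
contact_force: [2.5, 1.6, -1.0]
gripper_width: 0.14
t 15.2 pos [ 553.3 -131.5  213.4] F [ 2.5  1.6 -1. ] w 0.14
shift [ 0.   -0.11  0.04] turn [ 0.3  0.2 -0.1]
[ 0.41441233 -0.59946143  0.104804  ]
the job is handed in; nothing more can be done
None
```

I took the tongs from the cup, hung them astride the drying bar about 10 mm from its middle, and let go. I then turned the dial about 72° clockwise (about 1.25 rad) and handed the job in at 15.2 s, still holding it. The hand-in reports no verdict.

- **Tongs:** the last picture, taken just before hand-in, shows them hanging upright on the bar with the fingers nowhere near.
- **Dial:** its line points at the three-dot row. The fingers are closed on it at about 12 mm with 50 N set, and the wrist reads about 0.10 N m about the vertical, as expected from the spring. I had no direct reading of the dial angle; 1.25 rad comes from how far the gripper turned with the dial bar in line with it.
- **Jar and crock lid:** the arm was never brought near either of them. I did not measure their positions again at the end.
- **Forces:** the fingertips pressed lightly, about 10 N, probably on the dial's skirt, part-way through the turn. I eased that off, and the last reading was about 3 N. The small sideways force when gripping the dial, about 9 N, also eased.

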